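Mount the knife sharpener on its counter rail

TASK

Slide the knife sharpener that has the clamp knob onto the dovetail rail on the counter, from the rail's open pointed end, until it is fully home against the stop block. Then tighten its side clamp knob by turning it clockwise (seen from above) until it stops, with the bar straight across the sharpener, and let go. Do not tighten the knob before the sharpener is home, and leave the other, knobless sharpener where it is.

Things in the scene. Friction and masses are not known exactly. Their poses are not given: they have to be found in the camera images.
- sharpener: White knife sharpener, 0.45 kg, loose: base 110 (x) x 72 (y) x 32 high, dovetail groove along x below (27 wide at foot, 51 at roof, 22 high). Tower with 2 slots: x -11 to 39, y -13 to 13, z 32 to 82; pinch it across y at x 14, z 60. Ear at -y (x -55 to -21, to y -78, top z 32) bears the knob, axis x -38, y -62. Origin: centre of underside on counter; z up; x along groove, knob end trails. All mm.
- clamp_knob (a joint): Steel clamp knob on the sharpener's ear, rad, growing clockwise from above: starts 0 to 0.25 (loose), hard stop 1.4 (tight); stays where left, 0.05 N m friction. Bar grip 44 long, 12 wide, z 40 to 62 mm, upright axis at x -38, y -62 mm of the sharpener. At 1.4 the bar lies along the sharpener's y; at q it is turned 1.4 - q counter-clockwise from y (at 0 nearly along x).
- rail: Fixed dovetail rail, mm: x -60 to 60, 18 high, 22 wide at foot, about 38 at top (narrower before x -30); prow at open end narrows to 4 wide at x -90; stop block 76 wide, 32 high, near face at x 60. Origin: centre, on the counter; x along it to the stop, roughly world +y; z up. The sharpener slides on flat on the counter, 2.5 mm play each side, 4 above; home: its origin at x 5, y 0 of the rail.
- plain_sharpener: Bystander, not to be disturbed: same white body and tower as the sharpener, but a solid flat base without groove, ear or knob; 110 x 72 x 82 mm high, loose. Origin: centre of the underside, x as the sharpener's.
Not all that is in view belongs to the job. Leave any pink look-alike of the sharpener alone.

How it is judged (in metres and radians):
On the way, in this order (a step that is already met when the one before it is completed fails the run):
1. the sharpener is on the rail against the stop, its knob still loose (x of sharpener in the frame of rail between -0.007 and 0.015 m and y of sharpener in the frame of rail between -0.01 and 0.01 m and height (world z) of sharpener below 0.008 m and value of joint clamp_knob below 0.6 rad), for 0.2 s.
2. the clamp knob is tight (value of joint clamp_knob above 1.2 rad), for 0.2 s.
At the end, for the whole second after the job is handed in: The sharpener stands at rest on the rail within 12 mm of fully home (10 mm sideways, 10 degrees), down on the counter (within 8 mm), and its clamp knob is turned beyond 1.2 rad of 1.4 (x of sharpener in the frame of rail between -0.007 and 0.015 m and y of sharpener in the frame of rail between -0.01 and 0.01 m and height (world z) of sharpener below 0.008 m and angle between sharpener's own z axis and vertical below 0.1 rad and angle between the x axis of sharpener and the x axis of rail, either way round below 0.17 rad and value of joint clamp_knob above 1.2 rad and linear speed of sharpener below 0.02 m/s); the robot touches nothing.
It fails at once if the knobless sharpener is shifted by more than 30 mm or tipped (distance of plain_sharpener from where it was at the start of the episode above 0.03 m or angle between plain_sharpener's own z axis and vertical above 0.3 rad).
It fails at once if the knob is tightened before the sharpener is home (value of joint clamp_knob above 0.9 rad and x of sharpener in the frame of rail below -0.02 m).
It also fails if it takes over 48 s, if anything falls off the work surface, if the arm or the gripper's body presses on something with over 40 N, if the wrist force passes 120 N, or if a joint passes its speed limit or range.

ROBOT

A 6-joint arm with a two-finger parallel gripper is mounted at the origin on the work surface. World frame = base frame: x ahead of the robot, y to its left, z up, the work surface at z = 0. Lengths are in m, angles in degrees, forces in N, time in s.
With the tool pointing down it reaches from about 0.325 to 0.9 m from the base axis. Payload 6.1 kg.
Tool frame: the origin (TCP) lies between the finger pads; the fingertips stand 11 mm ahead of it and the grasp point (between the pads) lies 8 mm behind it (robot.finger_overhang is the distance from the TCP to the fingertips, in m); z points along the fingers, x is the direction in which the jaws open and shut, and the axes are right-handed (so a half turn about z gives the same grasp; the last joint's range is limited). The gripper opens to 87 mm and grips with 3 to 60 N. Pads are 19 mm wide; open, the fingers measure 117 mm over their backs; the gripper's body (75 mm by 190 mm) begins 51 mm behind the grasp point.
Start: joints at [69.952, 12.628, 87.462, -0, 79.91, -7.225], TCP at [0.139, 0.609, 0.234] pointing down, gripper open.
Joint ranges: [-170.65, 170.65], [-52.31, 119.04], [5.05, 147.46], [-71.25, 251.25], [11.57, 151.72], [-153.62, 153.62]. Speed limits (degrees/s): [147.25, 147.25, 172.46, 180, 180, 180].

INTERFACE

Orientations are given as a 3x3 rotation matrix whose columns are the frame's x, y, z axes.
In Python, from plant import robot, imaging, workorder gives the robot as it stands.
- The arm moves only by the tool servo_tool, never from a script. Its argument "series" is a list that holds one entry, the list of rows, each a list of 4 numbers: the shift along the world's x, y, z in mm, then the turn about the world's z in rad. In form: [[[dx, dy, dz, turn], ...]]. A call has 1 to 10 rows; each row is the pose to reach, as a shift and turn from the pose measured when the call began; what a row does not reach only later rows make up. A row lasts 1/8 s, in which the tool goes at most 62.5 mm and 10.7 degrees, less where a joint would pass 70% of its speed; a pose out of reach is approached as far as the arm can. A call with a gripper value outside its range is refused whole. "claw" is the finger opening in mm, from 0 to 87, set as the call begins (left out, the last holds). The fingers move at their own pace and stop on an object; the grip force is fixed at half the most. Time passes only in rows, so rows that repeat a pose let the fingers close. It gives the time, the measured TCP pose, the force and the opening at its end, in the units of the state.
- robot.get_state(): the state, without advancing time (a new reading comes with each control period).
- imaging.get_image(name): name is "scene" or "top" or "wrist"; returns a dict with "img" (384x512x3 uint8, red, green, blue), "camera_matrix" (3x3 intrinsics, pixels), "k1" (the pictures are not rectified: a ray, as slopes to the right and down, at radius r is drawn at 1 + k1 r^2 times it, then the intrinsics apply), "extrinsics" (4x4, takes a point from camera to world coordinates). Camera axes: x right, y up, looking along -z (the intrinsics and any distortion apply to the point x, -y, -z); pixel columns grow to the right and rows downward; lengths in m; the calibration is good to about 2 mm. A picture is of the moment at which its call begins. There is no depth.
- workorder.close_job(): hands the job in, once; it reports no verdict.
The state is a dict: "time_s": time; "qpos": joint angles; "dq": joint speeds; "joint_torque": joint torques, N m; "tcp_pos": TCP position; "tcp_rot": TCP orientation; "contact_force": force on the tool from outside, world axes, zero at the start; "torque": the same for the moment, N m; "gripper_width": finger opening in m.
Only numpy, scipy, OpenCV 4.12 (cv2) and the standard library are available. Lean on these libraries where they do the work, as an engineer would, in place of code of your own. Each camera call takes 0.05 s, during which the arm holds its last target. There are 200 camera calls.

## Working session

There is one attempt and no reset: what is moved stays moved. The work goes in short steps, Python scripts to look and compute and a tool call to move; the robot and the scene stay as the last step left them, time stands still between calls to the robot, and variables do not carry over. Pictures are saved under pics/ and viewed, about 8 in all and at most 12, crops included, and the job is handed in when it is done.

Besides the shell and the picture viewer there is one more tool, called after ">>>" as name([rows], argument=value, ...), one row to a line, values as JSON. servo_tool: Moves the arm, as the interface text tells. Its arguments: {"type":"object","properties":{"series":{"type":"array","items":{"type":"array","items":{"type":"array","items":{"type":"number"}}}},"claw":{"type":"number"}},"required":["series"]}

```bash
mkdir -p pics; cat > h.py <<'E'
import numpy as np, cv2
from plant import robot, imaging, workorder
def grab(n,f=None):
    d=imaging.get_image(n)
    if f: cv2.imwrite('pics/'+f,d['img'][:,:,::-1])
    return d
def ray(d,u,v):
    K=np.array(d['camera_matrix'],float); k=d['k1']
    p=cv2.undistortPoints(np.array([[[u,v]]],float),K,np.array([k,0,0,0,0.])).ravel()
    E=np.array(d['extrinsics']); r=E[:3,:3]@np.array([p[0],-p[1],-1]); return E[:3,3],r
def onz(d,u,v,z):
    o,r=ray(d,u,v); return o+r*(z-o[2])/r[2]
def proj(d,P):
    E=np.array(d['extrinsics']); q=np.linalg.inv(E)@np.r_[P,1]; s=np.array([q[0],-q[1]])/-q[2]
    s=s*(1+d['k1']*(s@s)); K=np.array(d['camera_matrix']); return K[0,0]*s[0]+K[0,2],K[1,1]*s[1]+K[1,2]
E
python3 - <<'E'
from h import *
a=grab('scene');b=grab('top')
for n,d in(('scene',a),('top',b)): print(n,np.round(d['extrinsics'],3).tolist(),d['k1'],d['camera_matrix'][0][0]); np.savez('pics/%s0.npz'%n,**{k:d[k] for k in('img','camera_matrix','k1','extrinsics')})
cv2.imwrite('pics/a.png',a['img'][:,:,::-1]);cv2.imwrite('pics/b.png',cv2.resize(b['img'],(800,600),interpolation=cv2.INTER_CUBIC)[:,:,::-1])
print(robot.get_state())
E
```

```text
scene [[-0.444, -0.729, 0.521, 1.131], [0.896, -0.355, 0.267, 0.16], [-0.009, 0.586, 0.811, 1.079], [0.0, 0.0, 0.0, 1.0]] -0.01833219150302495 437.1358603479129
top [[0.013, 0.983, -0.184, 0.259], [-1.0, 0.012, -0.007, -0.161], [-0.005, 0.184, 0.983, 1.27], [0.0, 0.0, 0.0, 1.0]] -0.026571946631677272 426.54339538288906
{'time_s': 0.1, 'qpos': array([ 6.99520860e+01,  1.26723169e+01,  8.75168984e+01, -1.13859147e-03,
        7.99121420e+01, -7.22321907e+00]), 'dq': array([ 0.00155219, -0.2311965 ,  0.01880584, -0.06125772,  0.00639188,
        0.07029819]), 'joint_torque': array([ 2.81401499e-04, -4.95944238e+01, -3.88518333e+01,  7.01892399e-02,
        5.15923358e-02, -6.60809656e-05]), 'tcp_pos': array([0.1385372 , 0.60890508, 0.23255077]), 'tcp_rot': array([[ 2.21964847e-01,  9.75054491e-01, -5.88049567e-04],
       [ 9.75053085e-01, -2.21965533e-01, -1.66853164e-03],
       [-1.75743601e-03, -2.03024173e-04, -9.99998435e-01]]), 'contact_force': array([0.02009524, 0.3256385 , 0.82675221]), 'torque': array([ 0.02741   ,  0.01350607, -0.0174831 ]), 'gripper_width': 0.08706616952175039}
```

View pics/a.png

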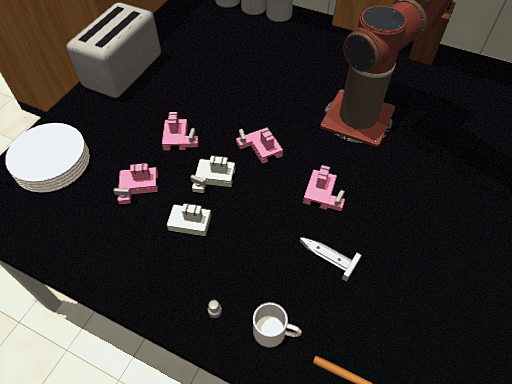

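View pics/b.png

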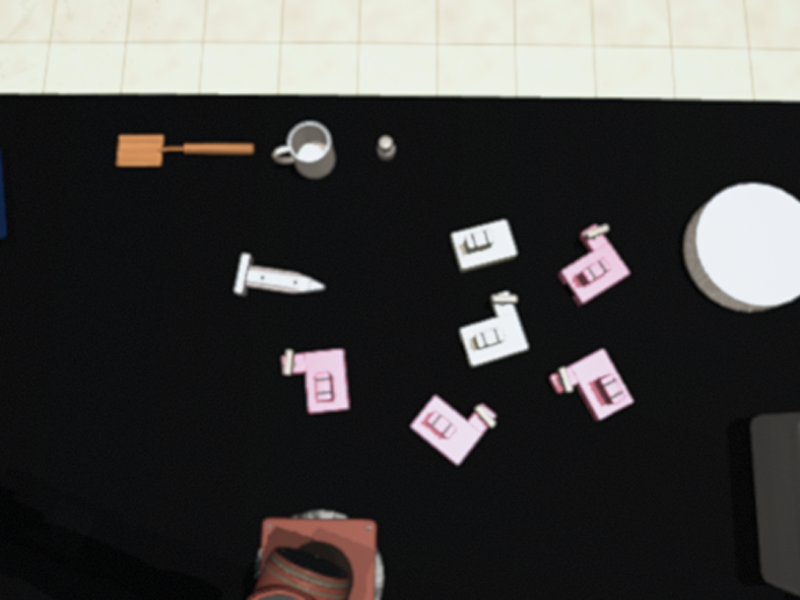

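Candidates for the sharpener in the 800 x 600 top view:
- White with ear and knob at (493,335). This is the target.
- White plain one at (485,245), the bystander.
- Pink look-alikes at (325,380), (453,428), (595,265) and (600,385).

The rail is at (280,280), with its prow to the right at (325,287) and its stop at (243,273).

I'll check the choice in one close crop, with contour corners.

```bash
python3 - <<'E'
from h import *
b=dict(np.load('pics/top0.npz')); im=b['img']
A=cv2.resize(im[175:245,285:350],None,fx=6,fy=6,interpolation=cv2.INTER_CUBIC)
B=cv2.resize(im[150:200,145:215],None,fx=5,fy=5,interpolation=cv2.INTER_CUBIC)
o=np.zeros((420,760,3),np.uint8);o[:420,:390]=A;o[:250,400:750]=B
cv2.imwrite('pics/c.png',o[:,:,::-1])
hsv=cv2.cvtColor(im,cv2.COLOR_RGB2HSV)
m=((hsv[:,:,2]>140)&(hsv[:,:,1]<60)).astype(np.uint8)
n,l,s,c=cv2.connectedComponentsWithStats(m)
for i in range(1,n):
    if s[i,4]>60 and 130<c[i][1]<240 and c[i][0]<400:
        cn=max(cv2.findContours((l==i).astype(np.uint8),0,2)[0],key=cv2.contourArea)
        r=cv2.minAreaRect(cn); ap=cv2.approxPolyDP(cn,2,True)[:,0]
        print(c[i].round(1),s[i,4],ap.tolist())
        print('  z32',[np.round(onz(b,u,v,.032)[:2]*1e3,0).tolist() for u,v in ap])
E
```

```text
[309.7 155.8] 843 [[323, 141], [289, 150], [295, 171], [330, 162]]
  z32 [[665.0, -344.0], [636.0, -241.0], [571.0, -259.0], [600.0, -364.0]]
[381.6 169.9] 939 [[388, 144], [373, 149], [377, 151], [380, 160], [360, 173], [373, 193], [402, 174], [387, 152], [383, 151]]
  z32 [[658.0, -541.0], [642.0, -495.0], [636.0, -506.0], [608.0, -514.0], [567.0, -453.0], [507.0, -490.0], [566.0, -579.0], [633.0, -537.0], [636.0, -525.0]]
[173.8 178.2] 685 [[150, 186], [154, 187], [157, 181], [182, 186], [202, 185], [206, 182], [187, 174], [160, 171], [159, 163], [156, 162]]
  z32 [[520.0, 173.0], [517.0, 161.0], [535.0, 153.0], [521.0, 77.0], [525.0, 18.0], [534.0, 6.0], [558.0, 64.0], [566.0, 145.0], [591.0, 150.0], [594.0, 159.0]]
[316.8 213.1] 1121 [[329, 189], [316, 189], [315, 191], [320, 193], [316, 195], [318, 202], [295, 210], [302, 233], [337, 222], [327, 194], [330, 192]]
  z32 [[517.0, -359.0], [517.0, -321.0], [511.0, -318.0], [505.0, -333.0], [498.0, -321.0], [478.0, -326.0], [453.0, -258.0], [385.0, -279.0], [419.0, -381.0], [502.0, -353.0], [508.0, -362.0]]
```

View pics/c.png

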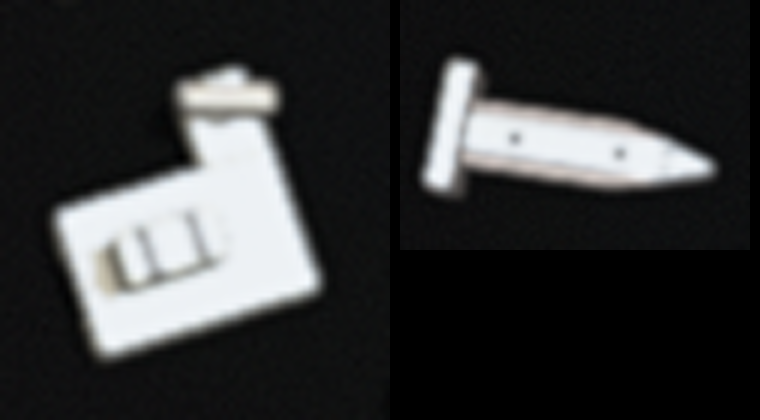

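The crop confirms the target: white, with an ear and a loose bar at crop (228,97). The rail prow tip is at crop (716,168). I'm moving above the rail for a wrist check on the way.

>>> servo_tool([
  [[60, -60, 5, -0.15], [100, -120, 10, -0.3], [140, -180, 20, -0.45], [180, -240, 20, -0.6], [220, -300, 20, -0.75], [260, -370, 20, -0.9], [300, -430, 20, -1.03], [330, -490, 20, -1.03], [350, -540, 20, -1.03], [350, -540, 20, -1.03]],
], claw=87)

```text
time_s: 1.35
tcp_pos: [0.479, 0.0865, 0.2523]
tcp_rot: [[0.95, 0.312, -0.002], [0.312, -0.95, -0.0], [-0.002, -0.0, -1.0]]
contact_force: [0.3, -0.0, -0.5]
gripper_width: 0.0872
```

```bash
python3 - <<'E'
from h import *
b=dict(np.load('pics/top0.npz'))
mm=lambda p:(p[:2]*1e3).round(1)
print('holes',mm(onz(b,168,177.6,.018)),mm(onz(b,189,180.6,.018)),'tip',mm(onz(b,208.2,183.6,.018)))
for n,u,v in(('F-y',294.2,210),('F+y',301.7,234.5),('B+y',338.7,222.8)): print(n,mm(onz(b,u,v,.032)),mm(onz(b,u,v,0)))
s=robot.get_state(); print(s['tcp_pos'],s['tcp_rot'][:,0])
w=grab('wrist','w1.png'); np.savez('pics/w1.npz',**{k:w[k] for k in('img','camera_matrix','k1','extrinsics')}); print(np.round(w['extrinsics'],3).tolist())
E
```

```text
holes [549.2 123.5] [540.7  59.5] tip [532.1   1.2]
F-y [ 452.8 -256.1] [ 457.9 -258.5]
F+y [ 381.1 -277.8] [ 384.2 -280.8]
B+y [ 416.6 -386. ] [ 420.7 -391.8]
[0.47903572 0.08645451 0.2523363 ] [ 0.95020582  0.31161871 -0.00163924]
[[0.95, -0.302, -0.076, 0.459], [0.311, 0.92, 0.237, 0.15], [-0.001, -0.249, 0.969, 0.404], [0.0, 0.0, 0.0, 1.0]]
```

View pics/w1.png

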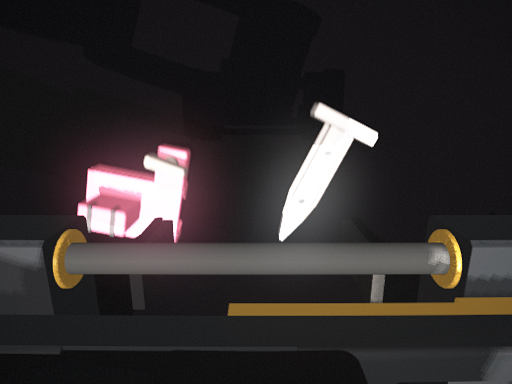

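The wrist view shows the rail: tip at (282,240), stop corners about (314,105) to (377,140), holes near (302,201) and (328,153). I'll fit the axis from the mask edges.

```bash
python3 - <<'E'
from h import *
w=dict(np.load('pics/w1.npz')); im=w['img']
g=cv2.cvtColor(im,cv2.COLOR_RGB2GRAY)
B=cv2.resize(im[92:252,262:392],None,fx=3.7,fy=3.7,interpolation=cv2.INTER_CUBIC)
cv2.imwrite('pics/d.png',cv2.convertScaleAbs(B,alpha=.8)[:,:,::-1])
mm=lambda p:(p[:2]*1e3).round(1)
m=(g>100).astype(np.uint8); m[:,:262]=0;m[242:]=0;m[:92]=0;m[:,392:]=0
cn=max(cv2.findContours(m,0,2)[0],key=cv2.contourArea)
ap=cv2.approxPolyDP(cn,2,True)[:,0]
for u,v in ap: print(u,v,mm(onz(w,u,v,.018)),mm(onz(w,u,v,.032)))
E
```

```text
376 131 [597.7 163.9] [592.6 163.4]
320 102 [525.2 173.9] [522.7 173. ]
314 105 [519.9 168.7] [517.7 168.1]
311 114 [520.1 158.4] [517.9 158.1]
324 124 [538.1 152.6] [535.2 152.5]
289 188 [525.3  69.2] [522.9  72.1]
282 210 [526.5  40.5] [524.   44.5]
279 240 [535.8   2.3] [533.    7.7]
282 241 [539.8   2.2] [536.9   7.6]
316 206 [564.   58.2] [560.1  61.5]
353 139 [576.  147.1] [571.8 147.3]
373 146 [601.2 146.9] [596. 147.]
377 139 [602.4 155.8] [597.2 155.6]
```

View pics/d.png

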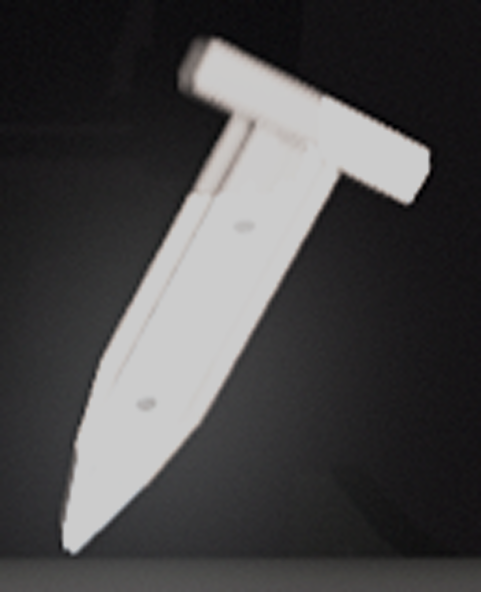

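```bash
python3 - <<'E'
from h import *
w=dict(np.load('pics/w1.npz')); b=dict(np.load('pics/top0.npz'))
P={}
for n,d,pts in(('w',w,[(327.9,153.4),(301.5,201.2),(280.9,240.6)]),('t',b,[(168,177.6),(189,180.6),(208.2,183.6)])):
    P[n]=np.array([onz(d,u,v,.018)[:2]*1e3 for u,v in pts])
    q=P[n]; print(n,q.round(1).tolist(),np.degrees(np.arctan2(*(q[0]-q[2])[::-1])),np.linalg.norm(q[0]-q[1]),np.linalg.norm(q[1]-q[2]))
# stop block face ends at z32 (wrist): near bottom corners
for d in(w,b):
  print([np.round(proj(d,p),1) for p in ((.560,.03,.018),)])
E
```

```text
w [[554.5, 122.5], [545.2, 58.4], [538.4, 2.3]] 82.34805240099493 64.78740607964981 56.49039580872273
t [[549.2, 123.5], [540.7, 59.5], [532.1, 1.2]] 82.04113138439202 64.55110120304856 58.900605034629756
[array([304.9, 225.8])]
[array([199. , 174.5])]
```

>>> servo_tool([
  [[0, -60, 0, 0], [0, -120, 0, 0], [-10, -180, 0, 0], [-30, -240, 0, 0], [-50, -300, 0, 0], [-60, -360, 0, 0], [-60, -400, 0, 0], [-60, -430, 0, 0], [-60, -430, 0, 0]],
])

```text
time_s: 2.52
tcp_pos: [0.4213, -0.3516, 0.2516]
tcp_rot: [[0.952, 0.305, -0.001], [0.305, -0.952, -0.005], [-0.002, 0.004, -1.0]]
contact_force: [0.7, 0.7, -0.5]
gripper_width: 0.0869
```

```bash
python3 - <<'E'
from h import *
w=grab('wrist','w2.png'); np.savez('pics/w2.npz',**{k:w[k] for k in('img','camera_matrix','k1','extrinsics')})
b=dict(np.load('pics/top0.npz'))
E
```

```text
(no output)
```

View pics/w2.png

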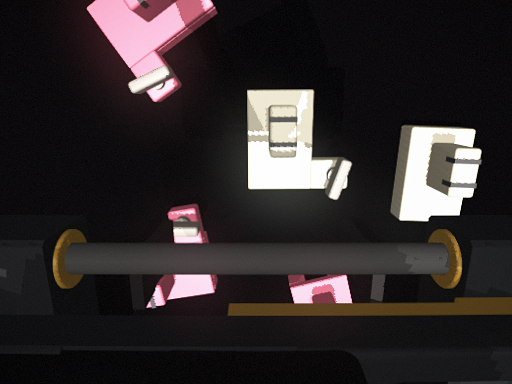

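The wrist view shows the sharpener: base-top corners at (248,90), (313,90) and (248,188), tower about (270-297, 106-157), knob bar at (339,179). The plain one is at (437,172).

```bash
python3 - <<'E'
from h import *
w=dict(np.load('pics/w2.npz')); b=dict(np.load('pics/top0.npz')); im=w['img']
mm=lambda p:(p[:2]*1e3).round(1)
g=cv2.cvtColor(im,cv2.COLOR_RGB2GRAY)
m=(g>70).astype(np.uint8); m[:,:225]=0;m[:,365:]=0;m[225:]=0
cn=max(cv2.findContours(m,0,2)[0],key=cv2.contourArea)
for u,v in cv2.approxPolyDP(cn,1.5,True)[:,0]: print(u,v,mm(onz(w,u,v,.032)),mm(onz(w,u,v,.0)))
cv2.imwrite('pics/e.png',cv2.resize(im[80:200,235:360],None,fx=4.8,fy=4.8,interpolation=cv2.INTER_CUBIC)[:,:,::-1])
E
```

```text
247 90 [ 387.  -278.5] [ 385.7 -277.8]
248 188 [ 420.2 -381.5] [ 421.9 -389.6]
325 188 [ 504.6 -354.5] [ 513.5 -360.3]
325 192 [ 506.2 -358.9] [ 515.3 -365.2]
330 198 [ 514.3 -363.9] [ 524.1 -370.6]
337 199 [ 522.5 -362.6] [ 533.  -369.1]
341 190 [ 523.  -351.1] [ 533.5 -356.6]
347 185 [ 527.4 -343.4] [ 538.3 -348.3]
347 175 [ 523.  -332.5] [ 533.6 -336.4]
351 162 [ 521.8 -317.2] [ 532.2 -319.8]
338 157 [ 505.8 -316.3] [ 514.8 -318.9]
311 156 [ 476.5 -324.5] [ 483.  -327.8]
313 90 [ 454.1 -257. ] [ 458.7 -254.4]
```

View pics/e.png

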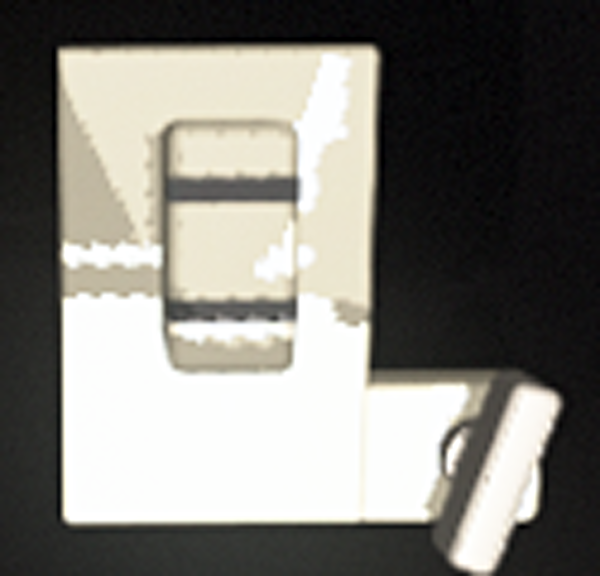

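>>> servo_tool([
  [[11, 45, -40, 0], [11, 45, -90, 0], [11, 45, -140, 0], [11, 45, -175, 0], [11, 45, -190, 0], [11, 45, -199, 0], [11, 45, -199, 0]],
])

```text
time_s: 3.45
tcp_pos: [0.4329, -0.3054, 0.0532]
tcp_rot: [[0.952, 0.306, -0.0], [0.306, -0.952, -0.004], [-0.001, 0.004, -1.0]]
contact_force: [-0.4, -0.4, 0.8]
gripper_width: 0.0869
```

>>> servo_tool([
  [[0, 0, 0, 0], [0, 0, 0, 0], [0, 0, 0, 0], [0, 0, 0, 0], [0, 0, 0, 0], [0, 0, 0, 0], [0, 0, 0, 0], [0, 0, 0, 0]],
], claw=20)

```text
time_s: 4.45
tcp_pos: [0.4328, -0.3054, 0.0532]
tcp_rot: [[0.952, 0.306, -0.0], [0.306, -0.952, -0.004], [-0.002, 0.004, -1.0]]
contact_force: [-0.3, -0.7, 0.4]
gripper_width: 0.0258
```

>>> servo_tool([
  [[0, 0, 10, 0], [0, 0, 35, 0], [0, 0, 70, 0], [0, 0, 100, 0], [10, 30, 100, -0.08], [25, 70, 100, -0.18], [45, 120, 100, -0.29], [65, 170, 100, -0.39], [85, 215, 100, -0.447], [94, 240, 100, -0.447]],
])

```text
time_s: 5.7
tcp_pos: [0.527, -0.0627, 0.1531]
tcp_rot: [[0.991, -0.134, -0.003], [-0.134, -0.991, -0.003], [-0.002, 0.003, -1.0]]
contact_force: [1.2, -0.3, -4.1]
gripper_width: 0.026
```

```bash
python3 - <<'E'
from h import *
w=grab('wrist','w3.png'); np.savez('pics/w3.npz',**{k:w[k] for k in('img','camera_matrix','k1','extrinsics')})
s=robot.get_state(); print(s['tcp_pos'],np.degrees(np.arctan2(s['tcp_rot'][1,0],s['tcp_rot'][0,0])),s['gripper_width'])
print(proj(w,(.5353,.0018,.018)),proj(w,(.5519,.123,.018)))
E
```

```text
[ 0.52758018 -0.0605435   0.15313854] -7.646056167420449 0.02553360681577428
(np.float64(255.7917899107602), np.float64(105.67086776189495)) (np.float64(255.90302185462718), np.float64(-61.95291553034764))
```

View pics/w3.png

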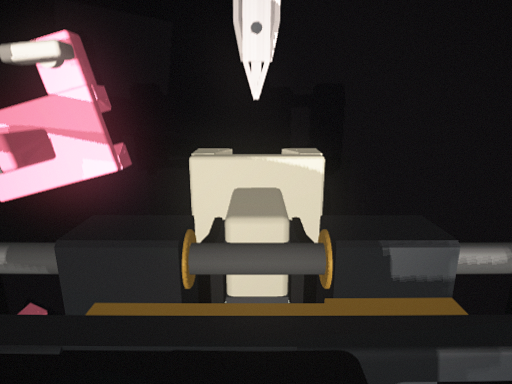

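The sharpener is held straight: base columns 191-323, groove 233-281. The rail tip is at (256,99) and the rail is centred near column 257, so they line up within about 1 mm. Lowering.

>>> servo_tool([
  [[0, 0, -40, 0], [0, 0, -75, 0], [0, 0, -92, 0], [0, 0, -99, 0], [0, 0, -99.5, 0], [0, 0, -99.5, 0]],
])

```text
time_s: 6.5
tcp_pos: [0.5287, -0.061, 0.0549]
tcp_rot: [[0.991, -0.133, 0.0], [-0.133, -0.991, -0.001], [0.0, 0.001, -1.0]]
contact_force: [-0.3, 1.0, -4.3]
gripper_width: 0.0257
```

>>> servo_tool([
  [[1, 8, 0, 0], [2.5, 18, 0, 0], [4, 28, 0, 0], [5, 38, 0, 0], [6.5, 48, 0, 0], [8, 58, 0, 0], [9, 68, 0, 0], [9, 68, 0, 0]],
])

```text
time_s: 7.5
tcp_pos: [0.5377, 0.0078, 0.0549]
tcp_rot: [[0.991, -0.132, 0.0], [-0.132, -0.991, -0.001], [0.0, 0.001, -1.0]]
contact_force: [-0.5, 0.1, -4.8]
gripper_width: 0.0255
```

>>> servo_tool([
  [[1, 7, 0, 0], [2, 14, 0, 0], [3, 21, 0, 0], [4, 28, 0, 0], [4.5, 35, 0, 0], [5.5, 42, 0, 0], [6.5, 49, 0, 0], [6.5, 49, 0, 0]],
])

```text
time_s: 8.5
tcp_pos: [0.5442, 0.0574, 0.0549]
tcp_rot: [[0.991, -0.131, 0.0], [-0.131, -0.991, -0.001], [0.0, 0.001, -1.0]]
contact_force: [-0.3, -0.1, -3.7]
gripper_width: 0.0259
```

>>> servo_tool([
  [[1, 7, 0, 0], [2, 14, 0, 0], [3, 21, 0, 0], [4, 28, 0, 0], [4.5, 35, 0, 0], [5.5, 41, -0.5, 0], [6, 46, -1, 0], [6, 46, -1.5, 0]],
])

```text
time_s: 9.5
tcp_pos: [0.5502, 0.1037, 0.0533]
tcp_rot: [[0.991, -0.131, 0.0], [-0.131, -0.991, -0.001], [0.0, 0.001, -1.0]]
contact_force: [0.8, -0.0, -5.1]
gripper_width: 0.0256
```

>>> servo_tool([
  [[0.3, 2, 0, 0], [0.6, 4, 0, 0], [0.8, 6, 0, 0], [0.8, 6, 0, 0]],
])

```text
time_s: 10.0
tcp_pos: [0.551, 0.1098, 0.0533]
tcp_rot: [[0.991, -0.131, 0.0], [-0.131, -0.991, -0.001], [0.0, 0.001, -1.0]]
contact_force: [0.4, -0.8, -4.6]
gripper_width: 0.0257
```

>>> servo_tool([
  [[0.2, 1, 0, 0], [0.3, 2, 0, 0], [0.3, 2, 0, 0]],
])

```text
time_s: 10.38
tcp_pos: [0.5514, 0.1119, 0.0533]
tcp_rot: [[0.991, -0.131, 0.0], [-0.131, -0.991, -0.001], [0.0, 0.001, -1.0]]
contact_force: [0.5, 0.1, -5.7]
gripper_width: 0.0254
```

>>> servo_tool([
  [[0.2, 1, 0, 0], [0.3, 2, 0, 0], [0.3, 2, 0, 0]],
])

```text
time_s: 10.75
tcp_pos: [0.5516, 0.114, 0.0533]
tcp_rot: [[0.991, -0.131, 0.0], [-0.131, -0.991, -0.001], [0.0, 0.001, -1.0]]
contact_force: [-0.3, 0.1, -4.5]
gripper_width: 0.0258
```

>>> servo_tool([
  [[0.2, 1, -0.5, 0], [0.3, 2, -1, 0], [0.3, 2, -1, 0]],
])

```text
time_s: 11.12
tcp_pos: [0.5518, 0.1143, 0.0531]
tcp_rot: [[0.991, -0.13, -0.001], [-0.13, -0.991, -0.004], [-0.0, 0.004, -1.0]]
contact_force: [-4.0, -8.1, 3.9]
gripper_width: 0.0259
```

```bash
python3 - <<'E'
from h import *
w=grab('scene'); im=w['img']; t=grab('top')['img']
x,y=map(int,proj(w,(.55,.11,.03)));print(x,y); u,v=map(int,proj(dict(np.load('pics/top0.npz')),(.55,.11,.03)))
o=np.hstack([cv2.resize(a[q-40:q+40,p-40:p+40],(400,400),interpolation=cv2.INTER_CUBIC) for a,p,q in((im,x,y),(t,u,v))])
cv2.imwrite('pics/f.png',o[:,:,::-1])
E
```

```text
334 254
```

View pics/f.png

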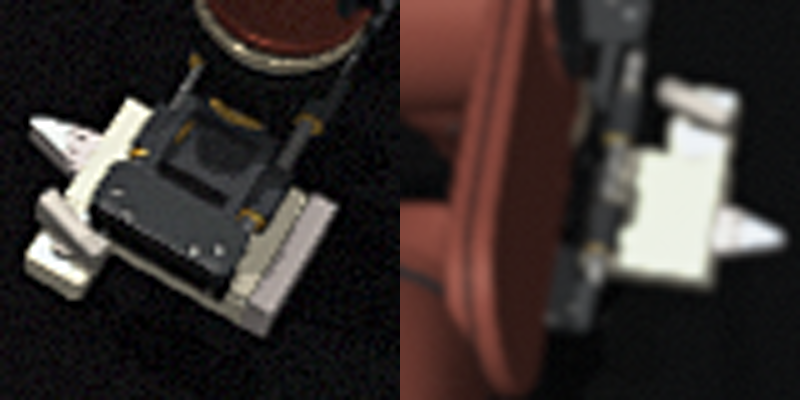

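The force shows contact with the stop (Fy -8 N) and the counter. The images show the sharpener flush with the stop, straight on the rail, with the bar still loose. Releasing, then rising back for a knob view.

>>> servo_tool([
  [[0, 0, 0, 0], [0, 0, 0, 0], [0, 0, 0, 0], [0, 0, 0, 0], [0, 0, 30, 0], [0, 0, 80, 0], [0, -30, 130, 0], [20, -80, 160, 0], [40, -130, 160, 0], [40, -130, 160, 0]],
], claw=60)

```text
time_s: 12.48
tcp_pos: [0.5929, -0.019, 0.2137]
tcp_rot: [[0.991, -0.135, 0.001], [-0.135, -0.991, -0.005], [0.002, 0.005, -1.0]]
contact_force: [-0.9, 0.2, -1.0]
gripper_width: 0.0597
```

```bash
python3 - <<'E'
from h import *
w=grab('wrist'); np.savez('pics/w4.npz',**{k:w[k] for k in('img','camera_matrix','k1','extrinsics')})
x,y=map(int,proj(w,(.6064,.0542,.062))); x0,y0=max(0,x-80),max(0,y-90); print(x,y,x0,y0)
cv2.imwrite('pics/g.png',cv2.resize(w['img'][y0:y0+160,x0:x0+160],None,fx=3.75,fy=3.75,interpolation=cv2.INTER_CUBIC)[:,:,::-1])
s=robot.get_state(); print(s['tcp_pos'],np.degrees(np.arctan2(s['tcp_rot'][1,0],s['tcp_rot'][0,0])),s['gripper_width'])
E
```

```text
259 94 179 4
[ 0.5919843  -0.01706609  0.21292491] -7.67221616972362 0.06013368822034434
```

View pics/g.png

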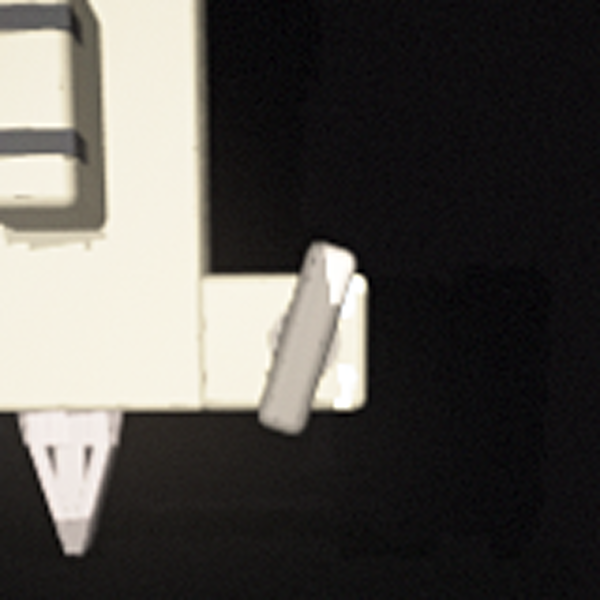

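The bar centre is at crop (307,339), which is pixel (261,94) against a predicted (259,94). The base is square on the rail. Next I'll get the bar angle by rays.

```bash
python3 - <<'E'
from h import *
w=dict(np.load('pics/w4.npz'))
f=lambda a,b:onz(w,179+a/3.75,4+b/3.75,.062)*1e3
c=f(307,339);e=f(334,252)-f(282,428);print(c,np.degrees(np.arctan2(e[1],e[0])),np.linalg.norm(e[:2]))
e=onz(w,179+205/3.75,4+30/3.75,.032)-onz(w,179+200/3.75,4+405/3.75,.032);print(np.degrees(np.arctan2(e[1],e[0])))
E
```

```text
[607.41721385  53.96400154  62.        ] 65.38719302002967 41.45853867799867
80.4530258644217
```

>>> servo_tool([
  [[8, 35, 0, -0.15], [15, 71, -20, -0.295], [15, 71, -60, -0.295], [15, 71, -110, -0.295], [15, 71, -145, -0.295], [15, 71, -160, -0.295], [15, 71, -164, -0.295], [15, 71, -164, -0.295]],
], claw=40)

```text
time_s: 13.52
tcp_pos: [0.6079, 0.0542, 0.0503]
tcp_rot: [[0.91, -0.416, -0.0], [-0.415, -0.91, -0.003], [0.001, 0.003, -1.0]]
contact_force: [0.5, 1.1, 0.4]
gripper_width: 0.0396
```

>>> servo_tool([
  [[0, 0, 0, 0], [0, 0, 0, 0], [0, 0, 0, 0], [0, 0, 0, 0], [0, 0, 0, 0]],
], claw=8)

```text
time_s: 14.15
tcp_pos: [0.6084, 0.0544, 0.0514]
tcp_rot: [[0.91, -0.416, 0.001], [-0.416, -0.91, -0.003], [0.002, 0.002, -1.0]]
contact_force: [-2.5, 0.9, 6.1]
gripper_width: 0.0119
```

>>> servo_tool([
  [[0, 0, 0, -0.12], [0, 0, 0, -0.25], [0, 0, 0, -0.38], [0, 0, 0, -0.51], [0, 0, 0, -0.63], [0, 0, 0, -0.63]],
])

```text
time_s: 14.9
tcp_pos: [0.6082, 0.0543, 0.0517]
tcp_rot: [[0.491, -0.871, -0.002], [-0.871, -0.491, -0.003], [0.002, 0.003, -1.0]]
contact_force: [-2.4, -0.4, 3.5]
gripper_width: 0.0118
```

>>> servo_tool([
  [[0, 0, 0, -0.12], [0, 0, 0, -0.25], [0, 0, 0, -0.38], [0, 0, 0, -0.5], [0, 0, 0, -0.6], [0, 0, 0, -0.6]],
])

```text
time_s: 15.65
tcp_pos: [0.6081, 0.0542, 0.0518]
tcp_rot: [[-0.084, -0.996, -0.003], [-0.996, 0.084, -0.002], [0.002, 0.003, -1.0]]
contact_force: [-2.2, -0.7, 3.0]
gripper_width: 0.012
```

>>> servo_tool([
  [[0, 0, 0, -0.03], [0, 0, 0, -0.06], [0, 0, 0, -0.06]],
])

```text
time_s: 16.02
tcp_pos: [0.6082, 0.054, 0.0519]
tcp_rot: [[-0.143, -0.99, -0.003], [-0.99, 0.143, -0.002], [0.002, 0.003, -1.0]]
contact_force: [-2.3, -0.9, 2.2]
gripper_width: 0.0116
```

```bash
python3 - <<'E'
from h import *
s=robot.get_state(); print(s['torque'],np.degrees(np.arctan2(s['tcp_rot'][1,0],s['tcp_rot'][0,0])))
E
```

```text
[-0.34822168  0.65003334  0.14097449] -98.22849719405012
```

>>> servo_tool([
  [[0, 0, 0, -0.03], [0, 0, 0, -0.05], [0, 0, 0, -0.05]],
])

```text
time_s: 16.4
tcp_pos: [0.6081, 0.0539, 0.0519]
tcp_rot: [[-0.192, -0.981, -0.003], [-0.981, 0.192, -0.002], [0.003, 0.003, -1.0]]
contact_force: [-3.1, -2.6, 4.8]
gripper_width: 0.0116
```

```bash
python3 - <<'E'
from h import *
s=robot.get_state(); print(s['torque'],np.degrees(np.arctan2(s['tcp_rot'][1,0],s['tcp_rot'][0,0])))
E
```

```text
[-0.37566437  0.79552713  0.74160145] -101.06602938825576
```

The turning moment rose from 0.14 to 0.74 N m, so the knob is at its stop. Releasing and backing off for a check.

>>> servo_tool([
  [[0, 0, 0, 0.05], [0, 0, 0, 0.05], [0, 0, 0, 0.05], [0, 0, 0, 0.05], [0, 0, 20, 0.05], [0, 0, 60, 0.05], [0, 0, 110, 0.05], [0, -30, 160, 0.2], [-10, -60, 160, 0.35], [-10, -60, 160, 0.35]],
], claw=36)

```text
time_s: 17.65
tcp_pos: [0.5984, -0.0078, 0.2145]
tcp_rot: [[0.154, -0.988, 0.001], [-0.988, -0.154, -0.004], [0.004, -0.0, -1.0]]
contact_force: [-0.4, 0.2, 0.2]
gripper_width: 0.0359
```

>>> servo_tool([
  [[0, -10, 0, 0.17], [0, -20, 0, 0.34], [0, -20, 0, 0.51], [0, -20, 0, 0.68], [0, -20, 0, 0.85], [0, -20, 0, 1.02], [0, -20, 0, 1.19], [0, -20, 0, 1.22], [0, -20, 0, 1.22]],
])

```text
time_s: 18.77
tcp_pos: [0.5984, -0.0274, 0.2145]
tcp_rot: [[0.98, -0.198, 0.004], [-0.198, -0.98, -0.001], [0.004, -0.0, -1.0]]
contact_force: [-0.3, -1.0, 0.4]
gripper_width: 0.0361
```

```bash
python3 - <<'E'
from h import *
w=grab('wrist'); np.savez('pics/w5.npz',**{k:w[k] for k in('img','camera_matrix','k1','extrinsics')})
t=grab('top')['img']; im=w['img']
b=dict(np.load('pics/top0.npz'));u,v=map(int,proj(b,(.6,-.1,.03)))
o=np.hstack([cv2.resize(im[:240],(512,240)),cv2.resize(t[v-60:v+60,u-72:u+72],(288,240),interpolation=cv2.INTER_CUBIC)])
cv2.imwrite('pics/i.png',o[:,:,::-1])
s=robot.get_state(); print(s['tcp_pos'],np.degrees(np.arctan2(s['tcp_rot'][1,0],s['tcp_rot'][0,0])),s['time_s'])
E
```

```text
[ 0.59842926 -0.02759154  0.21448709] -11.390664388036098 18.875
```

View pics/i.png

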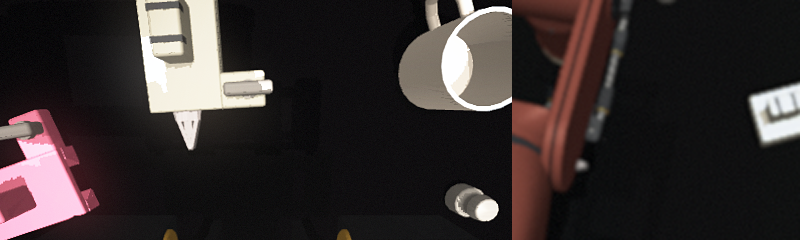

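The bar lies across the sharpener at (248,88) and the sharpener is on the rail. One numeric check that it did not slide: the rear corner before and after.

```bash
python3 - <<'E'
from h import *
w=dict(np.load('pics/w4.npz'));v=dict(np.load('pics/w5.npz'))
print(onz(w,233.1,112.8,.032)*1e3,onz(v,221,109,.032)*1e3)
e=onz(v,270,87,.062)-onz(v,225,89,.062);print(np.degrees(np.arctan2(e[1],e[0])))
a=onz(v,149,110,.032)-onz(v,221,109,.032);print(np.degrees(np.arctan2(a[1],a[0]))-90,np.linalg.norm(a))
# rear corner expected from rail estimate, home
u=np.array([.134,.991]);n=np.array([-.991,.134]);print(np.array([547.5,91])+(5-55)*u-36*n)
E
```

```text
[578.81282165  41.02465276  32.        ] [577.97861314  40.2552101   32.        ]
-8.999440542216691
79.22621484312126 0.07036674454892135
[576.476  36.626]
```

```bash
python3 -c "
from h import *
print(workorder.close_job())"
```

```text
the job is handed in; nothing more can be done
None
```

The white sharpener with the knob is on the rail against the stop, its clamp knob is turned tight, and the job is handed in at about 19 s of the 48 s limit. I pinched it by the tower, carried it to the prow and slid it on. I then gripped the bar, turned it clockwise and let go.

**Home against the stop:** I felt contact at the end of the slide (8 N backward). Pictures showed the sharpener flush with the stop block before I let go, and straight on the rail afterwards.

**Position:** the rear corner moved about 1 mm between before and after tightening. It lies about 4 mm further along the rail than my camera estimate of the home position. The top and wrist cameras also disagreed by about 5 mm on where the rail is. I relied on the contact with the stop, and both differences fit inside the allowed range.

**Knob:** the turning moment rose from 0.14 to 0.74 N m at the end, so it reached its stop. The bar then measured -9°, against about -8° for straight across.

**Heading:** a coarse reading of the sharpener's direction after release gave 79°, against about 82° for the rail. That is within the 10° allowed.

**Bystanders:** the path stayed clear of the knobless sharpener and the pink ones, and there were no unexpected contact forces. I did not measure their positions again afterwards.

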